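# Release spacers from a hopper into a bench tray

## Robot

A 6-joint arm with a two-finger parallel gripper is mounted at the origin on the work surface. World frame = base frame: x ahead of the robot, y to its left, z up, the work surface at z = 0. Lengths are in m, angles in rad, forces in N, time in s.
With the tool pointing down it reaches from about 0.25 to 0.725 m from the base axis. Payload 4 kg.
Tool frame: the origin (TCP) lies at the very end of the fingers, on their centre line; the grasp point (between the pads) lies 19 mm behind it; z points along the fingers, y is the line along which they close (so a half turn about z gives the same grasp; the last joint's range is limited). The gripper opens to 85 mm and grips with 20 to 120 N. Pads are 22 mm wide; open, the fingers measure 114 mm over their backs; the gripper's body (76 mm by 85 mm) begins 54 mm behind the grasp point. The pads swing forward as they close: fully open they stand 13 mm farther back than shut.
Start: joints at [-1.307, 0.241, 0.005, 1.335, 0, 1.571], TCP at [0.13, -0.483, 0.231] pointing down, gripper open.
Joint ranges: [-2.72, 2.72], [-1.05, 1.87], [-1.09, 1.28], [-1.99, 2.15], [-1.42, 1.44], [-3.14, 3.14]. Speed limits (rad/s): [2.79, 2.79, 3.14, 3.14, 3.14, 3.14].

## Interface

Orientations are given as [roll, pitch, yaw] about the fixed x, y, z axes, in that order (R = Rz(yaw) Ry(pitch) Rx(roll)).
In Python, from bench import get_obs, cams, env, models gives the robot as it stands.
- The arm moves only by the tool apply_moves, never from a script. Its argument "motion" is a list of rows, each an object with "xyz": the shift along the tool's x, y, z in mm, a list of three; "yaw": the turn about the tool's z in rad; "fingers": the closure, from -1 (fully open) to 1 (shut). A call has 1 to 8 rows; each row shifts and turns the commanded pose from where the row before left it, along the tool's axes as they then stand; what a row does not reach is not made up. A row lasts 1/8 s, in which the tool goes at most 62.5 mm and 10.7 degrees, less where a joint would pass 70% of its speed; a pose out of reach is approached as far as the arm can. A call with a gripper value outside its range is refused whole. The fingers move at their own pace and stop on an object; "force" is the grip in N (left out, the last holds). Time passes only in rows, so rows that do not move let the fingers close. It gives the time, the measured TCP pose, the force, the opening and the grip force at its end, in the units of the state.
- get_obs(): the state, without advancing time (a new reading comes with each control period).
- cams.snapshot(name): name is "scene" or "top" or "wrist"; returns the picture (420x560x3 uint8, red, green, blue); there is no depth.
- cams.camera_info(name): a dict with "camera_matrix" (3x3 intrinsics, pixels), "pose" (4x4, takes a point from camera to world coordinates). Camera axes: x right, y up, looking along -z (the intrinsics and any distortion apply to the point x, -y, -z); pixel columns grow to the right and rows downward; lengths in m; the calibration is good to about 2 mm. A picture is of the moment at which its call begins: read the wrist's pose just before it. camera_info takes no time and is no camera call; for the wrist camera it gives the pose at the moment of the call.
- env.close_job(): hands the job in; it is judged then, once.
Trained networks look in the newest picture that a camera, given by its name, has taken for a name from the list of things; names that differ only in an ending like _2 or _b are one class to them, and where a whole thing is asked for, a point or a joint stands for the part that bears it (a point fixed in the world has none). Each returns a list of dicts, best first, with "score" (0 to 1); they miss things now and then, are a little off and sometimes report something else, mostly with a low value. They report only what shows in the picture. A call takes as long as a camera call. They do not tell look-alikes from the thing itself.
- models.recognise(camera, target): "centre" ([column, row] in pixels, amid what is visible of it).
- models.cut_out(camera, target): "pixels" (420x560 bool, what is visible of it) and "centre" ([column, row] in pixels, amid what is visible of it).
- models.landmark_of(camera, target): "centre" ([column, row] in pixels: a listed point, or the origin of a listed thing).
The state is a dict: "time_s": time; "joints": joint angles; "qvel": joint speeds; "joint_efforts": joint torques, N m; "tcp_pos": TCP position; "tcp_rot": TCP orientation; "contact_force": force on the tool from outside, world axes, zero at the start; "moment": the same for the moment, N m; "opening": finger opening in m; "gripper_force": force on a finger pad.
Only numpy, scipy, OpenCV 4.12 (cv2) and the standard library are available. Lean on these libraries where they do the work, as an engineer would, in place of code of your own. Each camera call takes 0.05 s, during which the arm holds its last target. There are 200 camera calls.

## Task

Of the two small feed hoppers on the electronics bench, use the square one with the tray under it: pull its slide gate out towards you by the knob so that all three spacers drop into the tray, then push the gate fully shut again and let go. Leave the round hopper's gate shut and the tray where it is.

Things in the scene. Friction and masses are not known exactly. Their poses are not given: they have to be found in the camera images.
- gate_knob (a point): Black upright round knob, 22 mm in diameter, 45 mm tall, on the square hopper's slide gate; the point is its middle, about 117 mm above the bench. It stands on a steel tongue 36 mm wide and 5 mm thick. The point's x axis points level from the knob to the hopper (pushing shut); -x is the pull, towards the robot's side; z up. Nothing stands in the knob's path.
- square_hopper: Aluminium hopper on four legs, fixed, 166 mm high: two upright cheek plates 116 mm long, 68 mm apart, sloping walls between, open top. Origin on the bench under its centre; the gate pulls out along its -x; z up. The shut knob is 110 mm from the centre along -x, 52 mm clear (knob axis to hopper edge). Place and yaw (up to 0.3 rad) vary; it may stand left or right.
- gate (a joint): Travel of the square hopper's slide gate in m: 0 shut, 0.075 pulled fully out (both are hard stops). May start up to 6 mm open. About 2.5 N of friction plus light damping; it stays where it is left. The outlet is 60 by 60 mm, so pull it to the stop to clear it.
- tray: Open grey tray, 160 by 94 by 30 mm with 4 mm walls, loose (0.5 kg), standing on the bench under the square hopper's outlet between its legs; the round hopper has none. Origin: centre of its underside; x along its 160 mm, parallel to the gate's travel.
- spacer0: Brass round spacer 1 of 3, 22 mm in diameter and 18 mm long, about 30 g, loose inside the square hopper on its gate blade, 95 mm above the bench; it drops by itself when the gate is pulled out. Origin: centre of one end face; z along its axis.
- spacer1: Brass round spacer 2 of 3, 22 mm in diameter and 18 mm long, about 30 g, loose inside the square hopper on its gate blade, 95 mm above the bench; it drops by itself when the gate is pulled out. Origin: centre of one end face; z along its axis.
- spacer2: Brass round spacer 3 of 3, 22 mm in diameter and 18 mm long, about 30 g, loose inside the square hopper on its gate blade, 95 mm above the bench; it drops by itself when the gate is pulled out. Origin: centre of one end face; z along its axis.
- other_gate (a joint): Travel in m of the same kind of gate and knob on the neighbouring round (cone-shaped) hopper, 0 shut. It holds spacers too and has no tray: leave it shut.
There are look-alikes about, which are no part of the job. Of the things like the tray, leave any that is red, turquoise or white; of the rest the larger one is meant.

How it is judged:
By the outcome, as a careful person would: the job done as asked, in the order asked, and still so for the second after the job is handed in, with the robot touching nothing.
It also fails if it takes over 35 s, if anything falls off the work surface, if the arm or the gripper's body presses on something with over 40 N, if the wrist force passes 120 N, or if a joint passes its speed limit or range.

## Working session

There is one attempt and no reset: what is moved stays moved. The work goes in short steps, Python scripts to look and compute and a tool call to move; the robot and the scene stay as the last step left them, time stands still between calls to the robot, and variables do not carry over. Pictures are saved under pics/ and viewed, at most 10 in all, crops included, and the job is handed in when it is done.

Besides the shell and the picture viewer there is one more tool, called after "Emit:" as name(argument=value, ...) on one line, values as JSON. apply_moves: Moves the arm, as the interface text tells. Its arguments: {"type":"object","properties":{"motion":{"type":"array","items":{"type":"object","properties":{"xyz":{"type":"array","items":{"type":"number"}},"yaw":{"type":"number"},"fingers":{"type":"number"}}}},"force":{"type":"number"}},"required":["motion"]}

```bash
mkdir -p pics; cat > h.py <<'E'
import numpy as np, cv2
from bench import get_obs, cams, env, models
def ray(cam,px):
    i=cams.camera_info(cam);K=np.array(i["camera_matrix"]);T=np.array(i["pose"])
    d=i.get("distortion"); 
    p=cv2.undistortPoints(np.array([[px]],float),K,None if d is None else np.array(d,float))[0,0]
    return T[:3,3],T[:3,:3]@np.array([p[0],-p[1],-1.0])
def at(cam,px,z):
    o,d=ray(cam,px);return o+d*(z-o[2])/d[2]
E
python3 - <<'E'
from h import *
o=get_obs();print(o["time_s"],o["tcp_pos"],o["tcp_rot"])
print(cams.camera_info("top").keys())
ims=[]
for c in ["scene","top"]:
    im=cams.snapshot(c);cv2.imwrite(f"pics/{c}0.png",im[...,::-1])
    for n,z in [("gate_knob",.117),("square_hopper",0),("tray",0)]:
        for r in models.landmark_of(c,n)[:4]:
            print(c,n,round(r["score"],2),np.round(r["centre"]),np.round(at(c,r["centre"],z),3))
E
```

```text
0.0 [ 0.1302039  -0.48210336  0.23043036] [-3.13955970e+00  1.55724358e-05  2.63802034e-01]
dict_keys(['camera_matrix', 'pose'])
scene square_hopper 0.56 [288. 297.] [0.664 0.146 0.   ]
scene tray 0.68 [395. 313.] [0.663 0.362 0.   ]
scene tray 0.65 [287. 298.] [0.667 0.144 0.   ]
scene tray 0.64 [198. 309.] [ 0.724 -0.03   0.   ]
scene tray 0.57 [406. 190.] [0.254 0.404 0.   ]
top gate_knob 0.59 [256. 187.] [0.543 0.15  0.117]
top square_hopper 0.9 [259. 152.] [0.666 0.155 0.   ]
top tray 0.91 [183. 152.] [0.661 0.357 0.   ]
top tray 0.82 [153. 311.] [0.241 0.407 0.   ]
top tray 0.81 [137. 219.] [0.476 0.467 0.   ]
top tray 0.72 [261. 158.] [0.651 0.148 0.   ]
```

View pics/scene0.png

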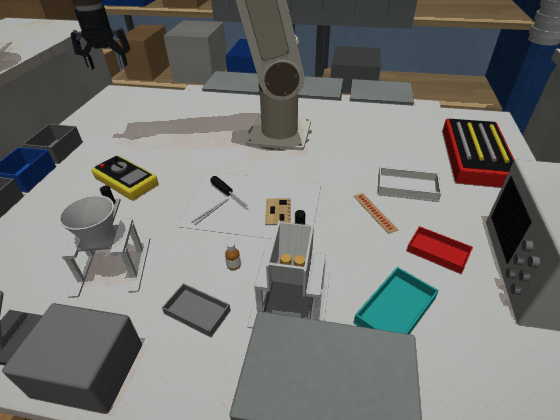

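View pics/top0.png

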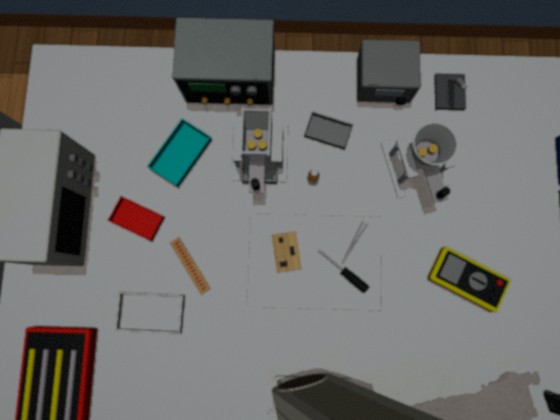

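The scene picture shows the square hopper at about (290,265), with its knob at (300,217) and a dark grey tray under it at (290,300). The round hopper is at (92,225) with its knob at (107,192), and in the top view it is on the right at (433,150).

Tray candidates in the scene picture:
- turquoise (397,303)
- red (440,250)
- white (408,184)
- small dark grey (197,309)
- grey under the square hopper (290,300): this one fits, because it is grey, the larger of the two greys and under the outlet.

Knob candidates are (256,184) and (443,193) in the top view. I want the first, on the square hopper. Next I'll confirm this in an enlarged crop and measure it.

```bash
python3 - <<'E'
from h import *
for c in ["top","scene"]:
    im=cams.snapshot(c)
    for r in models.cut_out(c,"gate_knob")[:3]:
        m=r["pixels"];ys,xs=np.nonzero(m);print(c,"knob",round(r["score"],2),np.round(r["centre"],1),xs.min(),xs.max(),ys.min(),ys.max(),m.sum())
    for r in models.landmark_of(c,"gate_knob")[:3]: print(c,'lm',round(r["score"],2),np.round(r["centre"],1),at(c,r["centre"],.117).round(3))
a=cams.snapshot("top")[95:215,205:305];b=cams.snapshot("scene")[200:330,240:340]
a=cv2.resize(a,(400*1,480),interpolation=cv2.INTER_CUBIC);b=cv2.resize(b,(400,520),interpolation=cv2.INTER_CUBIC)[:480]
cv2.imwrite("pics/crop.png",np.hstack([a,b])[...,::-1])
E
```

```text
top knob 0.72 [255.9 161. ] 245 269 128 192 1012
top knob 0.56 [262.3 142.3] 259 266 140 148 58
top lm 0.85 [253.7 184.3] [0.549 0.155 0.117]
scene knob 0.7 [297.6 219.2] 278 304 210 264 146
```

View pics/crop.png

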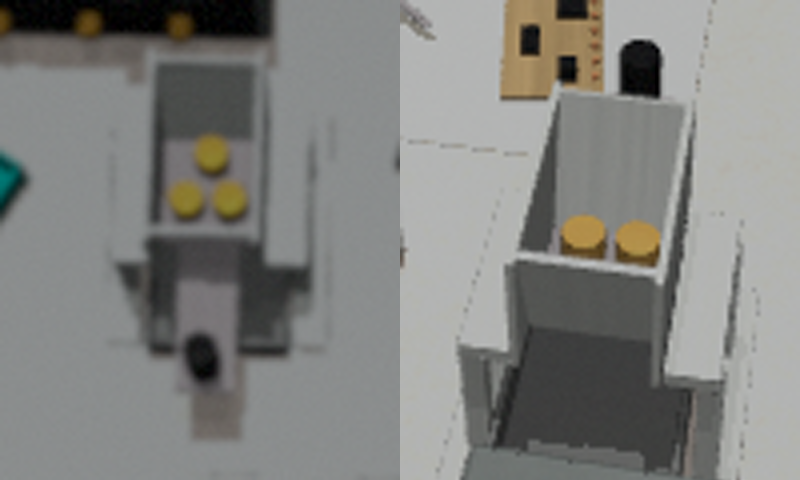

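The crop shows the square hopper holding three brass spacers, with the dark grey tray beneath it. Its black knob is at about (255,184) in the top picture and (300,217) in the scene, which confirms the right hopper. Next I'll work out yaw and knob position from both views.

```bash
python3 - <<'E'
from h import *
from scipy.optimize import least_squares
T=lambda x,y:(205+(x+.5)/4-.5,95+(y+.5)/4-.5)
S=lambda x,y:(240+(x-400+.5)/4-.5,200+(y+.5)/4-.5)
for n,c,p in [("topL","top",[T(150,62),T(150,235)]),("topR","top",[T(266,60),T(260,238)]),("scL","scene",[S(557,90),S(515,258)]),("scR","scene",[S(692,103),S(660,275)]),("scback","scene",[S(515,258),S(660,275)]),("scfront","scene",[S(557,90),S(692,103)])]:
    a,b=[at(c,q,.166) for q in p];d=a-b;print(n,a.round(4),b.round(4),np.arctan2(d[1],d[0]).round(3),np.linalg.norm(d).round(3))
for a in [T(178,245),T(178,385),T(238,245),T(238,385)]: print("tongue",at("top",a,.095).round(4))
# knob: top disc centre z .1395 & middle
print("knobtop",at("top",T(199,346),.1395).round(4),"mid",at("top",T(202,358),.117).round(4),"base",at("top",T(206,370),.0945).round(4),"scene top",at("scene",S(640,47),.1395).round(4),"scene85", at("scene",S(640,70),.117).round(4))
print(cams.camera_info("wrist")["pose"])
o=get_obs();print(o["tcp_pos"],o["time_s"])
E
```

```text
topL [0.7141 0.1853 0.166 ] [0.6097 0.1807 0.166 ] 0.044 0.105
topR [0.7172 0.1177 0.166 ] [0.6096 0.1176 0.166 ] 0.001 0.108
scL [0.6165 0.1199 0.166 ] [0.7218 0.1221 0.166 ] -3.121 0.105
scR [0.6145 0.1839 0.166 ] [0.7204 0.1837 0.166 ] 3.139 0.106
scback [0.7218 0.1221 0.166 ] [0.7204 0.1837 0.166 ] -1.547 0.062
scfront [0.6165 0.1199 0.166 ] [0.6145 0.1839 0.166 ] -1.539 0.064
tongue [0.6256 0.1713 0.095 ]
tongue [0.5378 0.1676 0.095 ]
tongue [0.6266 0.1344 0.095 ]
tongue [0.5388 0.1313 0.095 ]
knobtop [0.5516 0.1522 0.1395] mid [0.5497 0.152  0.117 ] base [0.5476 0.1511 0.0945] scene top [0.5496 0.15   0.1395] scene85 [0.5425 0.1494 0.117 ]
[[ 0.2618442   0.93117893  0.25366003  0.19459652]
 [-0.96510957  0.25292845  0.06775489 -0.46621989]
 [-0.00106591 -0.26255094  0.96491754  0.37366718]
 [ 0.          0.          0.          1.        ]]
[ 0.13037015 -0.48270586  0.23131438] 0.8
```

The knob measures about (0.550, 0.151) and the yaw about 0.03. Knob height and reach check out, and it sits 0.116 m from the hopper centre, which fits 110 mm plus a slightly open gate. I'll move above the knob.

Emit:
apply_moves(motion=[{"xyz": [0, 0, 0], "yaw": 0.117, "fingers": -1}, {"xyz": [0, 0, 0], "yaw": 0.117, "fingers": -1}, {"xyz": [27, -39, 0], "yaw": 0, "fingers": -1}, {"xyz": [27, -39, 0], "yaw": 0, "fingers": -1}, {"xyz": [27, -39, 0], "yaw": 0, "fingers": -1}, {"xyz": [27, -39, 0], "yaw": 0, "fingers": -1}, {"xyz": [27, -39, 0], "yaw": 0, "fingers": -1}, {"xyz": [27, -39, 0], "yaw": 0, "fingers": -1}], force=40)

```text
time_s: 1.8
tcp_pos: [0.286, -0.2428, 0.2316]
tcp_rot: [3.141, -0.001, 0.029]
contact_force: [0.5, -1.1, -0.4]
opening: 0.0854
gripper_force: 0.0
```

Emit:
apply_moves(motion=[{"xyz": [27, -39, 0], "yaw": 0, "fingers": -1}, {"xyz": [27, -39, 0], "yaw": 0, "fingers": -1}, {"xyz": [27, -39, 0], "yaw": 0, "fingers": -1}, {"xyz": [27, -39, 0], "yaw": 0, "fingers": -1}, {"xyz": [27, -39, 0], "yaw": 0, "fingers": -1}, {"xyz": [27, -39, 0], "yaw": 0, "fingers": -1}, {"xyz": [27, -39, 0], "yaw": 0, "fingers": -1}, {"xyz": [27, -39, 0], "yaw": 0, "fingers": -1}])

```text
time_s: 2.8
tcp_pos: [0.494, 0.045, 0.2318]
tcp_rot: [-3.116, -0.0, 0.076]
contact_force: [-0.1, 0.5, -0.1]
opening: 0.0852
gripper_force: 0.0
```

Emit:
apply_moves(motion=[{"xyz": [0, 0, 0], "yaw": 0, "fingers": -1}, {"xyz": [0, 0, 0], "yaw": 0, "fingers": -1}])

```text
time_s: 3.05
tcp_pos: [0.4927, 0.043, 0.2314]
tcp_rot: [-3.117, 0.001, 0.073]
contact_force: [0.2, 0.8, -0.8]
opening: 0.0854
gripper_force: 0.0
```

```bash
python3 - <<'E'
from h import *
o=get_obs();print(o["time_s"],o["tcp_pos"],o["tcp_rot"])
c="wrist";im=cams.snapshot(c);cv2.imwrite("pics/w1.png",im[...,::-1])
for r in models.landmark_of(c,"gate_knob")[:3]: print('lm',round(r["score"],2),np.round(r["centre"],1),at(c,r["centre"],.117).round(4))
E
```

```text
3.05 [0.49268459 0.04300279 0.23139925] [-3.11658427e+00  1.44709637e-03  7.26779133e-02]
lm 0.76 [145.8 112.9] [0.5529 0.1508 0.117 ]
```

View pics/w1.png

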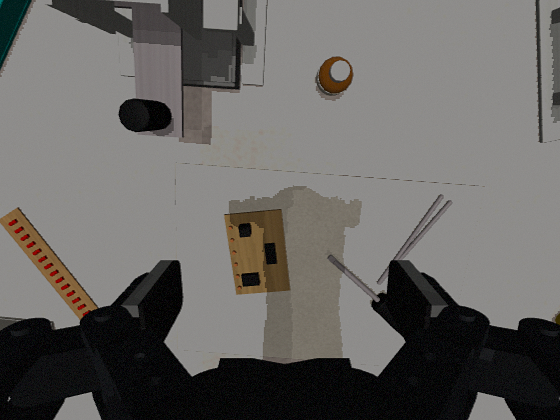

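The wrist picture shows the square hopper's knob at (145,115) and its tongue running up to the hopper at top left, which matches the measurement. The arm stopped at the last joint's limit, so I'll take the half-turned grasp instead.

Emit:
apply_moves(motion=[{"xyz": [0, 0, 0], "yaw": -0.18, "fingers": -1}, {"xyz": [0, 0, 0], "yaw": -0.18, "fingers": -1}, {"xyz": [0, 0, 0], "yaw": -0.18, "fingers": -1}, {"xyz": [0, 0, 0], "yaw": -0.18, "fingers": -1}, {"xyz": [0, 0, 0], "yaw": -0.18, "fingers": -1}, {"xyz": [0, 0, 0], "yaw": -0.18, "fingers": -1}, {"xyz": [0, 0, 0], "yaw": -0.18, "fingers": -1}, {"xyz": [0, 0, 0], "yaw": -0.18, "fingers": -1}])

```text
time_s: 4.15
tcp_pos: [0.4927, 0.0425, 0.232]
tcp_rot: [-3.139, -0.025, 1.517]
contact_force: [-0.2, -0.2, -0.1]
opening: 0.0852
gripper_force: 0.0
```

Emit:
apply_moves(motion=[{"xyz": [0, 0, 0], "yaw": -0.18, "fingers": -1}, {"xyz": [0, 0, 0], "yaw": -0.18, "fingers": -1}, {"xyz": [0, 0, 0], "yaw": -0.18, "fingers": -1}, {"xyz": [0, 0, 0], "yaw": -0.18, "fingers": -1}, {"xyz": [0, 0, 0], "yaw": -0.18, "fingers": -1}, {"xyz": [0, 0, 0], "yaw": -0.18, "fingers": -1}, {"xyz": [0, 0, 0], "yaw": -0.18, "fingers": -1}, {"xyz": [0, 0, 0], "yaw": -0.18, "fingers": -1}])

```text
time_s: 5.15
tcp_pos: [0.4927, 0.0425, 0.232]
tcp_rot: [3.117, -0.006, 2.958]
contact_force: [0.3, 0.6, 0.4]
opening: 0.0853
gripper_force: 0.0
```

```bash
cat >> h.py <<'E'
from scipy.spatial.transform import Rotation as R
def delta(p): # tool-axes shift (mm) to world point
    o=get_obs();return (R.from_euler("xyz",o["tcp_rot"]).as_matrix().T@(np.array(p)-o["tcp_pos"])*1000).round(1)
E
python3 - <<'E'
from h import *
o=get_obs();print(o["time_s"],o["tcp_pos"],o["tcp_rot"],o["joints"])
print(delta([.551,.151,.231]))
E
```

```text
5.15 [0.49265865 0.04246847 0.23203219] [ 3.11722071 -0.0063044   2.95755652] [ 0.07054009  0.22925681 -0.00810304  1.33339872  0.02517395  0.25465352]
[-37.5 117.3   3.7]
```

Emit:
apply_moves(motion=[{"xyz": [0, 0, 0], "yaw": -0.107, "fingers": -1}, {"xyz": [0, 0, 0], "yaw": -0.107, "fingers": -1}, {"xyz": [-20, 36, 0], "yaw": 0, "fingers": -1}, {"xyz": [-20, 36, 0], "yaw": 0, "fingers": -1}, {"xyz": [-20, 36, 0], "yaw": 0, "fingers": -1}, {"xyz": [0, 0, 0], "yaw": 0, "fingers": -1}])

```text
time_s: 5.9
tcp_pos: [0.5509, 0.1541, 0.2341]
tcp_rot: [3.116, -0.001, -3.114]
contact_force: [-1.5, -0.5, 0.2]
opening: 0.0855
gripper_force: 0.0
```

```bash
python3 - <<'E'
from h import *
o=get_obs();print(o["time_s"],o["tcp_pos"],o["tcp_rot"])
c="wrist";im=cams.snapshot(c);cv2.imwrite("pics/w2.png",im[...,::-1])
for r in models.landmark_of(c,"gate_knob")[:3]: print('lm',round(r["score"],2),np.round(r["centre"],1),at(c,r["centre"],.117).round(4))
print(delta([.551,.151,.101]))
E
```

```text
5.9 [0.55094201 0.15414155 0.23409529] [ 3.11600288e+00 -1.18860525e-03 -3.11413015e+00]
lm 0.67 [275.8 202.2] [0.5489 0.1479 0.117 ]
[ -1.3  -4.4 133.1]
```

View pics/w2.png

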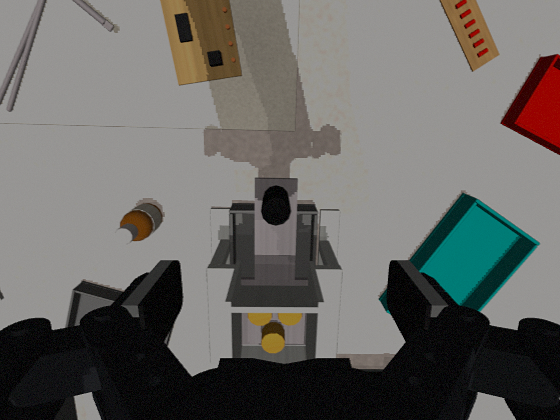

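The wrist picture now shows the knob straight ahead at (275,203), with the tongue in line with the image columns, the three spacers at about (272,325) and the fingers either side. I'll descend and grip.

Emit:
apply_moves(motion=[{"xyz": [0, -2, 33], "yaw": 0, "fingers": -1}, {"xyz": [0, -2, 33], "yaw": 0, "fingers": -1}, {"xyz": [0, -1, 33], "yaw": 0, "fingers": -1}, {"xyz": [0, 0, 33], "yaw": 0, "fingers": -1}, {"xyz": [0, 0, 0], "yaw": 0, "fingers": 0.1}, {"xyz": [0, 0, 0], "yaw": 0, "fingers": 0.1}, {"xyz": [0, 0, 0], "yaw": 0, "fingers": 0.1}], force=40)

```text
time_s: 6.88
tcp_pos: [0.5517, 0.151, 0.1043]
tcp_rot: [3.116, 0.002, -3.117]
contact_force: [0.5, -1.0, -0.7]
opening: 0.0385
gripper_force: 0.0
```

```bash
python3 - <<'E'
from h import *
o=get_obs();print(o["time_s"],o["tcp_pos"],o["tcp_rot"],o["opening"],o["contact_force"])
c="wrist";im=cams.snapshot(c);cv2.imwrite("pics/w3.png",im[...,::-1])
E
```

```text
6.875 [0.5516545  0.15098166 0.10431503] [ 3.11554461e+00  2.05864302e-03 -3.11680613e+00] 0.03849778133122415 [ 0.5406495 -0.9980478 -0.6955734]
```

View pics/w3.png

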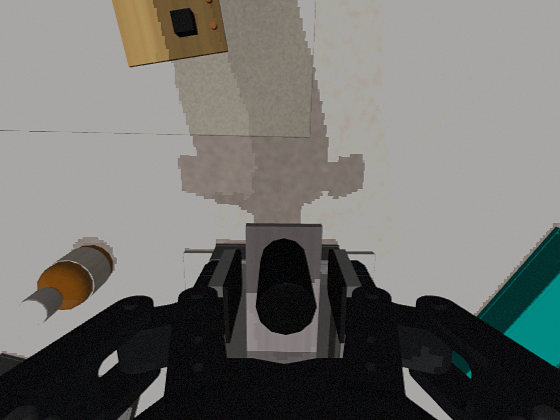

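The knob at (285,290) stands centred between the pads at (232,290) and (345,290). I'll close the gripper.

Emit:
apply_moves(motion=[{"xyz": [0, 0, 0], "yaw": 0, "fingers": 1}, {"xyz": [0, 0, 0], "yaw": 0, "fingers": 1}, {"xyz": [0, 0, 0], "yaw": 0, "fingers": 1}, {"xyz": [0, 0, 0], "yaw": 0, "fingers": 1}], force=50)

```text
time_s: 7.42
tcp_pos: [0.5511, 0.1511, 0.1035]
tcp_rot: [3.117, 0.001, -3.116]
contact_force: [-0.7, 1.0, 6.0]
opening: 0.0211
gripper_force: 48.8
```

Emit:
apply_moves(motion=[{"xyz": [9, 0, 0], "yaw": 0, "fingers": 1}, {"xyz": [9, 0, 0], "yaw": 0, "fingers": 1}, {"xyz": [9, 0, 0], "yaw": 0, "fingers": 1}, {"xyz": [9, 0, 0], "yaw": 0, "fingers": 1}, {"xyz": [9, 0, 0], "yaw": 0, "fingers": 1}, {"xyz": [9, 0, 0], "yaw": 0, "fingers": 1}, {"xyz": [9, 0, 0], "yaw": 0, "fingers": 1}, {"xyz": [4, 0, 0], "yaw": 0, "fingers": 1}])

```text
time_s: 8.43
tcp_pos: [0.4839, 0.1507, 0.1036]
tcp_rot: [3.114, 0.002, -3.115]
contact_force: [2.4, 5.6, 5.5]
opening: 0.0206
gripper_force: 50.6
```

Emit:
apply_moves(motion=[{"xyz": [2, 0, 0], "yaw": 0, "fingers": 1}, {"xyz": [2, 0, 0], "yaw": 0, "fingers": 1}])

```text
time_s: 8.68
tcp_pos: [0.4808, 0.1507, 0.1036]
tcp_rot: [3.114, 0.003, -3.115]
contact_force: [6.4, 5.3, 1.9]
opening: 0.0208
gripper_force: 50.4
```

Emit:
apply_moves(motion=[{"xyz": [2, 0, 0], "yaw": 0, "fingers": 1}, {"xyz": [2, 0, 0], "yaw": 0, "fingers": 1}])

```text
time_s: 8.93
tcp_pos: [0.4808, 0.1507, 0.1037]
tcp_rot: [3.114, 0.011, -3.116]
contact_force: [17.8, 5.0, -7.4]
opening: 0.0207
gripper_force: 49.4
```

Emit:
apply_moves(motion=[{"xyz": [0, 0, 0], "yaw": 0, "fingers": 1}, {"xyz": [0, 0, 0], "yaw": 0, "fingers": 1}])

```text
time_s: 9.18
tcp_pos: [0.4809, 0.1507, 0.1036]
tcp_rot: [3.114, 0.01, -3.116]
contact_force: [13.4, 5.9, -3.3]
opening: 0.0209
gripper_force: 49.4
```

```bash
python3 - <<'E'
from h import *
o=get_obs();print(o["time_s"],o["tcp_pos"])
ims=[cv2.resize(cams.snapshot(c)[s],(400,480),interpolation=cv2.INTER_CUBIC) for c,s in [("top",np.s_[95:215,205:305]),("scene",np.s_[210:330,240:340])]]
cv2.imwrite("pics/c2.png",np.hstack(ims)[...,::-1])
E
```

```text
9.175 [0.48085923 0.15072563 0.10363872]
```

View pics/c2.png

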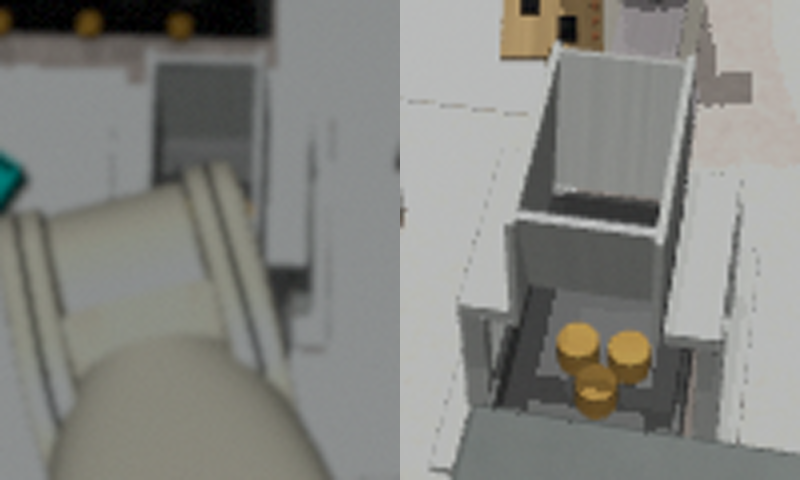

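The gate is at its stop: the knob moved 70 mm and the force rose to 18 N. The scene crop shows all three spacers lying in the tray at about (600,360). I'll push the gate shut.

Emit:
apply_moves(motion=[{"xyz": [-9, 0, 0], "yaw": 0, "fingers": 1}, {"xyz": [-9, 0, 0], "yaw": 0, "fingers": 1}, {"xyz": [-9, 0, 0], "yaw": 0, "fingers": 1}, {"xyz": [-9, 0, 0], "yaw": 0, "fingers": 1}, {"xyz": [-9, 0, 0], "yaw": 0, "fingers": 1}, {"xyz": [-9, 0, 0], "yaw": 0, "fingers": 1}, {"xyz": [-9, 0, 0], "yaw": 0, "fingers": 1}, {"xyz": [-9, 0, 0], "yaw": 0, "fingers": 1}])

```text
time_s: 10.28
tcp_pos: [0.5463, 0.1512, 0.1035]
tcp_rot: [3.116, -0.002, -3.115]
contact_force: [-3.8, 0.9, 11.3]
opening: 0.0208
gripper_force: 50.1
```

Emit:
apply_moves(motion=[{"xyz": [-2, 0, 0], "yaw": 0, "fingers": 1}, {"xyz": [-2, 0, 0], "yaw": 0, "fingers": 1}])

```text
time_s: 10.52
tcp_pos: [0.5504, 0.1511, 0.1035]
tcp_rot: [3.116, -0.002, -3.116]
contact_force: [-3.2, 0.9, 10.7]
opening: 0.0212
gripper_force: 50.0
```

Emit:
apply_moves(motion=[{"xyz": [-2, 0, 0], "yaw": 0, "fingers": 1}, {"xyz": [0, 0, 0], "yaw": 0, "fingers": 1}])

```text
time_s: 10.78
tcp_pos: [0.5526, 0.1512, 0.1035]
tcp_rot: [3.116, -0.001, -3.116]
contact_force: [-0.5, 1.6, 9.9]
opening: 0.0207
gripper_force: 49.9
```

Emit:
apply_moves(motion=[{"xyz": [-2, 0, 0], "yaw": 0, "fingers": 1}, {"xyz": [-2, 0, 0], "yaw": 0, "fingers": 1}])

```text
time_s: 11.02
tcp_pos: [0.5557, 0.1512, 0.1035]
tcp_rot: [3.116, -0.003, -3.116]
contact_force: [-7.4, 1.2, 14.3]
opening: 0.0209
gripper_force: 50.1
```

Emit:
apply_moves(motion=[{"xyz": [-2, 0, 0], "yaw": 0, "fingers": 1}, {"xyz": [0, 0, 0], "yaw": 0, "fingers": 1}])

```text
time_s: 11.28
tcp_pos: [0.5557, 0.1512, 0.1035]
tcp_rot: [3.117, -0.007, -3.115]
contact_force: [-9.8, 1.3, 14.9]
opening: 0.0212
gripper_force: 50.4
```

The gate is shut: the knob travelled 74.9 mm and stopped with the force rising to 10 N. I'll release and lift straight up.

Emit:
apply_moves(motion=[{"xyz": [0, 0, 0], "yaw": 0, "fingers": -0.2}, {"xyz": [0, 0, 0], "yaw": 0, "fingers": -0.2}, {"xyz": [0, 0, 0], "yaw": 0, "fingers": -0.2}, {"xyz": [0, 0, 0], "yaw": 0, "fingers": -0.2}, {"xyz": [0, 0, -30], "yaw": 0, "fingers": -0.2}, {"xyz": [0, 0, -40], "yaw": 0, "fingers": -0.2}, {"xyz": [0, 0, -50], "yaw": 0, "fingers": -0.2}, {"xyz": [0, 0, -20], "yaw": 0, "fingers": -0.2}])

```text
time_s: 12.28
tcp_pos: [0.5611, 0.148, 0.2457]
tcp_rot: [3.115, 0.004, -3.116]
contact_force: [0.4, -0.5, -0.1]
opening: 0.0513
gripper_force: 0.0
```

Emit:
apply_moves(motion=[{"xyz": [40, 40, 0], "yaw": 0, "fingers": -0.2}, {"xyz": [40, -50, 0], "yaw": 0, "fingers": -0.2}, {"xyz": [40, -50, 0], "yaw": 0, "fingers": -0.2}, {"xyz": [40, -50, 0], "yaw": 0, "fingers": -0.2}, {"xyz": [0, -50, 0], "yaw": 0, "fingers": -0.2}, {"xyz": [0, 0, 0], "yaw": 0, "fingers": -0.2}])

```text
time_s: 13.02
tcp_pos: [0.4061, -0.0151, 0.2386]
tcp_rot: [3.117, -0.001, -3.122]
contact_force: [0.7, 0.5, -0.7]
opening: 0.0511
gripper_force: 0.0
```

```bash
python3 - <<'E'
from h import *
o=get_obs();print(o["time_s"],o["tcp_pos"],o["contact_force"],o["opening"])
t=cams.snapshot("top")
for r in models.landmark_of("top","gate_knob")[:2]: print(r["centre"],at("top",r["centre"],.117))
ims=[cv2.resize(i[s],(400,480),interpolation=cv2.INTER_CUBIC) for i,s in [(t,np.s_[95:215,205:305]),(cams.snapshot("scene"),np.s_[210:330,240:340])]]
cv2.imwrite("pics/c3.png",np.hstack(ims)[...,::-1])
E
```

```text
13.025 [ 0.40612684 -0.01508396  0.23864704] [ 0.69031984  0.45385745 -0.74703724] 0.051083456967813114
[254.3, 180.8] [0.55781075 0.15426179 0.117     ]
```

View pics/c3.png

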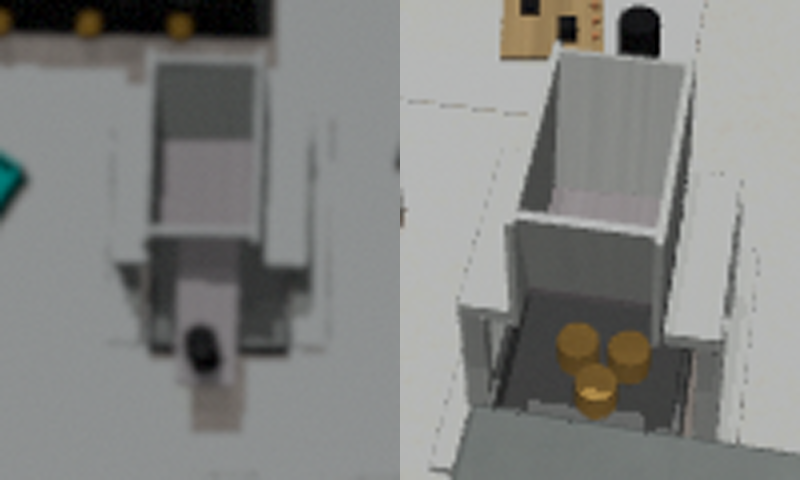

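The gate is shut, with the knob now at (0.558, 0.154), 8 mm nearer the hopper than at the start. The hopper is empty, the three spacers lie in the unmoved tray, and the gripper is clear. I'll hand the job in.

```bash
python3 -c "
from h import *
print(env.close_job())"
```

```text
the job is handed in; nothing more can be done
None
```

I emptied the square hopper's three spacers into its tray, pushed the gate fully shut and let go, leaving the round hopper untouched and the tray in place; the job was handed in at about 13 s and returned no verdict.

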